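Pin the card adapter plate into line on the stage deck and latch it down

TASK

The adapter plate has been swung a little askew on its pivot screw. Take the tapered alignment pin from the stand and drive it down through the plate's hole into the deck hole underneath until its collar is fully home on the plate; let the pin's taper draw the plate into line rather than shifting the plate by hand first. Then swing the hold-down latch right round over the plate to its stop, let go, and leave the plain pin and the shaft collars where they are.

Things in the scene. Friction and masses are not known exactly. Their poses are not given: they have to be found in the camera images.
- deck: Fixed stage deck: dark steel plate 240 (x) x 300 (y) x 18 mm on two aluminium rails, top 78 mm above the bench, window 90 x 100 mm. Origin on the bench under its centre, z up. Deck axes, mm: pivot screw of the plate (head 22 wide, top 100 above the bench) at (0, -90); deck hole at (0, 90), open space below it; latch post at (-92, -20).
- deck_hole (a point): Centre of the mouth of the round deck hole, 22 mm across, through the 18 mm steel, at the deck top (78 mm, z up). Partly covered by the plate: from above, seen through the plate's hole beside a crescent of deck steel.
- plate: Aluminium adapter plate flat on the deck, 120 x 250 x 12 mm, window 70 x 90 mm, held at one end by the pivot screw, about which it turns stiffly (7 N sideways at the pin hole) and stays put. 180 mm from the pivot is its 22 mm pin hole. Origin at the pivot, underside; y points to the pin hole, z up. It starts turned 0.03 to 0.05 rad anticlockwise, its pin hole 5 to 9 mm off the deck hole.
- plate_hole (a point): Centre of the mouth of the plate's 22 mm pin hole, on the plate's top face, 90 mm above the bench (z up). In line when it stands over deck_hole.
- pin: Loose tapered alignment pin, steel, 132 mm long, 0.15 to 0.24 kg, standing tip down in the stand. Origin on its axis at the collar's underside, z up. Above: collar 34 mm wide, 6 thick, then a straight ribbed round grip 26 mm wide from 6 to 53 mm. Below: shank 20.5 mm wide for 24 mm, then a taper to 6 mm at the tip, 79 mm down. The one with the tall grip. Needs 5 to 20 N to drive.
- pin_tip (a point): The tip of the tapered pin, 79 mm below its origin. With the pin home, collar on the plate top, it hangs 11 mm above the bench.
- stand: Fixed grey pin stand, left or right of the deck: base 190 x 90 mm, top plate 170 x 60 mm, its upper face 100 mm above the bench, where the pins' collars rest. Origin on the bench under its centre, x along its length. Two holes at x -42 and +42 mm: one holds the tapered pin, the other the plain pin.
- plain_pin: Loose plain straight steel pin, 81 mm long, with a low mushroom knob 40 mm across, top 26 mm above the stand, in the other hole of the stand. Not wanted: leave it. Origin at the underside of its collar.
- latch (a joint): Angle of the hold-down latch about a vertical axis: 0 lies along the deck's edge, clear of the plate; grows anticlockwise seen from above; 1.571 is its stop, pointing over the plate. Starts between 0 and 0.3. It stays where it is left; about 2 N at the handle swings it.
- latch_hinge (a point): Point on the latch's vertical turning axis, 103 mm above the bench, on top of its hub (26 mm across). The flat latch arm, 18 mm wide, 93 to 101 mm above the bench, reaches 58 mm out from this axis.
- latch_handle (a point): Top centre (137 mm above the bench) of the latch's upright black handle: a round post 15 mm thick, 36 mm tall, on the latch arm 50 mm from the turning axis. Push it sideways with shut fingers. It lies in the deck's -y direction from the hinge at joint 0, in the deck's +x direction at the stop.
- collar_deck: Bystander: aluminium shaft collar, 40 mm across and 14 mm high, on the deck beside the plate. Origin under its centre.
- collar_tray: Bystander: a like collar in the white tray (160 x 110 x 30 mm, fixed, on the side where the stand is not). Origin under its centre.
Not all that is in view belongs to the job. What is shaped like the pin but yellow is not meant.

How it is judged (in metres and radians):
On the way, in this order (a step that is already met when the one before it is completed fails the run):
1. the pin's tip is through the plate's hole and more than 3 mm into the deck hole while the two holes are still over 3 mm out of line (so it is the pin that draws the plate across) (z of pin_tip in the frame of deck_hole below -0.003 m and horizontal distance between pin_tip and deck_hole below 0.011 m and horizontal distance between plate_hole and deck_hole above 0.003 m), for 0.05 s.
2. the pin is home: collar within 3 mm of the plate's top, upright, the holes in line within 2.5 mm (z of pin in the frame of plate_hole below 0.003 m and horizontal distance between plate_hole and deck_hole below 0.0025 m and horizontal distance between pin and deck_hole below 0.003 m and angle between the z axis of pin and the z axis of deck, either way round below 0.06 rad), for 0.2 s.
3. the latch is swung over the plate to its stop (value of joint latch above 1.45 rad), for 0.1 s.
At the end, for the whole second after the job is handed in: The plate's pin hole is within 2.5 mm of the deck hole; the tapered pin stands upright (within 0.06 rad) in both, its collar within 3 mm of the plate's top; the latch is over the plate within 0.12 rad of its stop (joint above 1.45); pin and plate are at rest (all of step 2 and value of joint latch above 1.45 rad and linear speed of each of pin, plate below 0.02 m/s); the robot touches nothing.
It fails at once if the plain pin or a shaft collar moved more than 25 mm (distance of any of plain_pin, collar_deck, collar_tray from where it was at the start of the episode above 0.025 m).
It also fails if it takes over 61 s, if anything falls off the work surface, if the arm or the gripper's body presses on something with over 40 N, if the wrist force passes 120 N, or if a joint passes its speed limit or range.

ROBOT

A 6-joint arm with a two-finger parallel gripper is mounted at the origin on the work surface. World frame = base frame: x ahead of the robot, y to its left, z up, the work surface at z = 0. Lengths are in m, angles in degrees, forces in N, time in s.
With the tool pointing down it reaches from about 0.4 to 0.825 m from the base axis. Payload 7 kg.
Tool frame: the origin (TCP) lies midway between the tips of the shut fingers; the grasp point (between the pads) lies 19 mm behind it (ctrl.grip_point_offset is the distance from the TCP to the grasp point, in m); x points along the fingers, y is the direction in which the jaws open and shut, and the axes are right-handed (so a half turn about x gives the same grasp; the last joint's range is limited). The gripper opens to 88 mm and grips with 3 to 60 N. Pads are 19 mm wide; open, the fingers measure 130 mm over their backs; the gripper's body (78 mm by 193 mm) begins 47 mm behind the grasp point.
Start: joints at [83.428, 20.546, 0.682, 0, -70.136, -16.507], TCP at [0.265, 0.621, 0.227] pointing down, gripper open.
Joint ranges: [-176.03, 176.03], [-82.01, 121.73], [-58.28, 71.71], [-173.87, 95.51], [-174.79, -0.11], [-173.66, 173.66]. Speed limits (degrees/s): [136.94, 136.94, 172.46, 180, 180, 180].

INTERFACE

Orientations are given as [roll, pitch, yaw] about the fixed x, y, z axes, in that order (R = Rz(yaw) Ry(pitch) Rx(roll)).
In Python, from plant import ctrl gives the robot as it stands.
- The arm moves only by the tool drive_tool, never from a script. Its argument "plan" is a list of rows, each a list of 3 entries, a list of its own where there are three numbers: the shift along the tool's x, y, z in m, then the turn, a rotation vector about the tool's x, y, z in degrees, then the opening, from 0 (shut) to 1 (fully open). In form: [[[dx, dy, dz], [wx, wy, wz], grip], ...]. A call has 1 to 20 rows; each row is the pose to reach, as a shift and turn from the pose measured when the call began, along the tool's axes at that moment; what a row does not reach only later rows make up. A row lasts 1/12 s, in which the tool goes at most 41.7 mm and 7.16 degrees, less where a joint would pass 70% of its speed; a pose out of reach is approached as far as the arm can. A call with a gripper value outside its range is refused whole. The fingers move at their own pace and stop on an object; the grip force is fixed at half the most. Time passes only in rows, so rows that repeat a pose let the fingers close. It gives the time, the measured TCP pose, the force and the opening at its end, in the units of the state.
- ctrl.get_obs(): the state, without advancing time (a new reading comes with each control period).
- ctrl.snapshot(name): name is "scene" or "top"; returns the picture (384x512x3 uint8, blue, green, red); there is no depth.
- ctrl.get_calibration(name): a dict with "fx", "fy", "cx", "cy" (pixels), "dist_coeffs" ([k1, k2, p1, p2, k3] as OpenCV has them; the pictures are not rectified), "R" (3x3) and "t" (3): a world point X has camera coordinates R X + t. Camera axes: x right, y down, z forward; pixel columns grow to the right and rows downward; lengths in m; the calibration is good to about 2 mm. A picture is of the moment at which its call begins. get_calibration takes no time and is no camera call.
- ctrl.close_job(): hands the job in, once; it reports no verdict.
Trained networks look in the newest picture that a camera, given by its name, has taken for a name from the list of things; names that differ only in an ending like _2 or _b are one class to them, and where a whole thing is asked for, a point or a joint stands for the part that bears it (a point fixed in the world has none). Each returns a list of dicts, best first, with "confidence" (0 to 1); they miss things now and then, are a little off and sometimes report something else, mostly with a low value. They report only what shows in the picture. A call takes as long as a camera call. They do not tell look-alikes from the thing itself.
- ctrl.cut_out(camera, name): "pixels" (384x512 bool, what is visible of it) and "pixel" ([column, row] in pixels, amid what is visible of it).
- ctrl.landmark_of(camera, name): "pixel" ([column, row] in pixels: a listed point, or the origin of a listed thing).
The state is a dict: "clock": time; "joint_pos": joint angles; "qvel": joint speeds; "tau": joint torques, N m; "tool_pos": TCP position; "orientation": TCP orientation; "force": force on the tool from outside, world axes, zero at the start; "moment": the same for the moment, N m; "opening": finger opening in m.
Only numpy, scipy, OpenCV 4.12 (cv2) and the standard library are available. Lean on these libraries where they do the work, as an engineer would, in place of code of your own. Each camera call takes 0.05 s, during which the arm holds its last target. There are 200 camera calls.

## Working session

There is one attempt and no reset: what is moved stays moved. The work goes in short steps, Python scripts to look and compute and a tool call to move; the robot and the scene stay as the last step left them, time stands still between calls to the robot, and variables do not carry over. Pictures are saved under pics/ and viewed, about 8 in all and at most 12, crops included, and the job is handed in when it is done.

Besides the shell and the picture viewer there is one more tool, called after "Emit:" as name(argument=value, ...) on one line, values as JSON. drive_tool: Moves the arm, as the interface text tells. Its arguments: {"type":"object","properties":{"plan":{"type":"array","items":{"type":"array"}}},"required":["plan"]}

```bash
ls; mkdir -p pics; cat > h.py <<'E'
import numpy as np, cv2
from plant import ctrl
from scipy.spatial.transform import Rotation as Rn
def cal(c):
    k=ctrl.get_calibration(c); K=np.array([[k['fx'],0,k['cx']],[0,k['fy'],k['cy']],[0,0,1]]); return K,np.array(k['dist_coeffs']),np.array(k['R']),np.array(k['t'])
def onz(c,px,z):
    K,d,R,t=cal(c); u=cv2.undistortPoints(np.array([[px]],float),K,d)[0,0]
    r=R.T@np.array([u[0],u[1],1]); o=-R.T@t; return o+r*(z-o[2])/r[2]
def proj(c,X):
    K,d,R,t=cal(c); return cv2.projectPoints(np.array(X,float).reshape(-1,3),cv2.Rodrigues(R)[0],t,K,d)[0][:,0]
def snap(c,n,crop=None,s=1):
    im=ctrl.snapshot(c)
    o=im
    if crop: x0,y0,x1,y1=crop; o=im[y0:y1,x0:x1]
    if s!=1: o=cv2.resize(o,None,fx=s,fy=s,interpolation=cv2.INTER_CUBIC)
    cv2.imwrite('pics/'+n+'.png',o); return im
E
python3 - <<'E'
from h import *
np.set_printoptions(precision=4,suppress=True)
a=snap('scene','s0');b=snap('top','t0'); 
cv2.imwrite('pics/both.png',cv2.resize(np.hstack([a,b]),(800,300)))
H=dict(deck_hole=.078,plate_hole=.09,pin=.1,pin_tip=.021,plain_pin=.1,latch_hinge=.103,latch_handle=.137,collar_deck=.078,collar_tray=0.003,deck=0,stand=0,plate=.078)
for n,z in H.items():
  for c in('top','scene'):
    for d in ctrl.landmark_of(c,n)[:3]: print(n,c,round(d['confidence'],2),np.round(d['pixel'],1),onz(c,d['pixel'],z)[:2])
for c in('top','scene'):
  K,d,R,t=cal(c);print(c,K[0,0],-R.T@t)
o=ctrl.get_obs();print(o)
E
```

```text
pics
deck_hole top 0.75 [206.4 188.8] [0.5914 0.1286]
deck_hole scene 0.89 [294.4 253.4] [0.5873 0.1243]
plate_hole top 0.76 [207. 191.] [0.5819 0.1253]
plate_hole scene 0.76 [292.7 249.8] [0.5908 0.1209]
pin top 0.55 [367.8 181.7] [ 0.61   -0.4104]
pin top 0.42 [384.  207.1] [ 0.5244 -0.461 ]
pin scene 0.63 [191.4 127.5] [ 0.549  -0.4273]
pin scene 0.5 [213.9 128.1] [ 0.4929 -0.3849]
pin_tip top 0.55 [378.4 212.3] [ 0.5167 -0.4636]
pin_tip scene 0.8 [219.1 153.5] [ 0.4961 -0.3555]
pin_tip scene 0.65 [195.3 143.5] [ 0.5325 -0.4461]
pin_tip scene 0.54 [174.4 161.4] [ 0.6323 -0.3996]
plain_pin scene 0.62 [239.6 128.6] [ 0.4283 -0.3377]
latch_hinge top 0.48 [204.9 188.8] [0.5871 0.131 ]
latch_hinge scene 0.67 [295.3 207.4] [0.5089 0.0293]
latch_hinge scene 0.43 [241.4 127.4] [ 0.4225 -0.3364]
latch_handle top 0.29 [256.3 162.6] [ 0.6671 -0.0388]
latch_handle top 0.28 [237.7 218.1] [0.4858 0.0215]
latch_handle scene 0.58 [280.9 183. ] [ 0.5078 -0.0328]
latch_handle scene 0.29 [399.2 314.9] [0.5532 0.3812]
latch_handle scene 0.15 [239.1 130.2] [ 0.4648 -0.285 ]
collar_deck top 0.5 [254.  
[... 378 characters left out ...]
op 0.88 [344.6 233.9] [ 0.4438 -0.3471]
plate top 0.64 [260.5 188.5] [ 0.5918 -0.053 ]
plate scene 0.84 [246.7 206.3] [ 0.5908 -0.0619]
top 456.83215150132935 [ 0.328  -0.0264  1.5889]
scene 390.3475130765155 [0.9898 0.517  0.7793]
{'clock': 1.3, 'joint_pos': array([ 83.4305,  20.5462,   0.6825,  -0.0004, -70.137 , -16.5073]), 'qvel': array([ 0.0756,  0.0565, -0.0135,  0.0013, -0.1228,  0.0433]), 'tau': array([  0.002 , -58.2393,  29.3297,   7.0024,   0.0123,  -0.    ]), 'tool_pos': array([0.2646, 0.621 , 0.2266]), 'orientation': array([  73.9914,   89.9993, -129.0856]), 'force': array([-0.0408,  0.3021,  1.0162]), 'moment': array([ 0.0082, -0.0211, -0.0539]), 'opening': 0.08770330011669883}
```

View pics/s0.png

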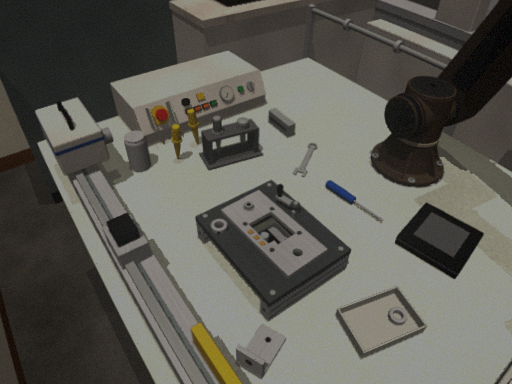

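View pics/t0.png

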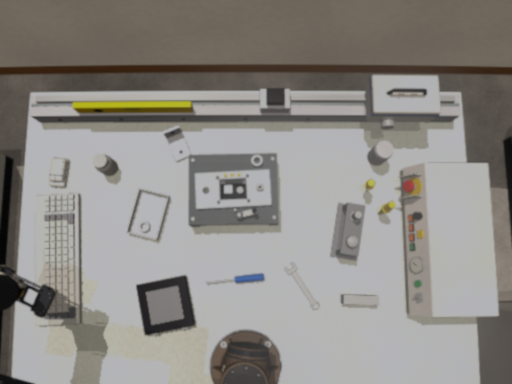

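Scene view: deck at about (272,245), pivot screw at (249,206), pin hole at (297,252), latch hub at (293,205) with its handle at (280,187). The stand is at (231,143) with two pins, at (217,123) and (240,125), and the yellow decoys are at (177,140) and (193,125). Next are enlarged crops.

```bash
python3 - <<'E'
from h import *
a=cv2.imread('pics/s0.png');b=cv2.imread('pics/t0.png')
f=lambda im,x0,y0,x1,y1,w,h:cv2.resize(im[y0:y1,x0:x1],(w,h),interpolation=cv2.INTER_CUBIC)
o=np.vstack([np.hstack([f(a,195,105,275,175,400,300) if 0 else f(a,190,105,270,165,400,300),f(b,325,195,385,265-25,400,300)]),
 np.hstack([f(a,220,175,340,265,400,300),f(b,185,150,285,225,400,300)])])
cv2.imwrite('pics/c1.png',cv2.convertScaleAbs(o,alpha=1.4))
E
```

```text
(no output)
```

View pics/c1.png

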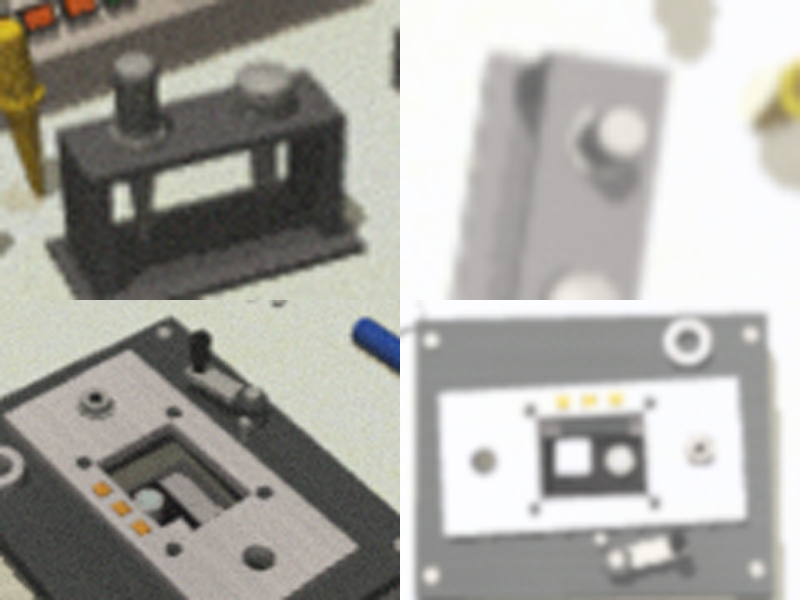

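The two stand pins are A at scene (217,120) / top (357,215), and B at scene (242,123) / top (351,241). A has the tall ribbed grey grip, so it is the tapered pin. B has the low mushroom knob, so it is the plain pin. The yellow ones at (177,140) and (193,125) are decoys. Next I fit the poses from both views.

```bash
python3 - <<'E'
from h import *
from scipy.optimize import least_squares
np.set_printoptions(precision=4,suppress=True)
P={'pin_top':(.153,(358,214.5),(217,117.4)),'knob':(.126,(352.5,240.5),(243.4,121)),'pivot':(.1,(260,187),(248.8,204.4)),'phole':(.09,(205.75,190.25),(298,252.1)),
'hub':(.103,(240,214.5),(295,205)),'handle':(.137,(254.5,210),(279.7,186.1)),'deckc':(.078,(233.1,188.7),None),'s00':(.078,(192.75,160.25),None),'s01':(.078,(272.75,158.5),None),'s10':(.078,(192.75,218.75),None),'s11':(.078,(274.2,217.2),None)}
for n,(z,t,s) in P.items(): print(n,onz('top',t,z),onz('scene',s,z) if s else '')
# joint fit: deck x,y,yaw, plate ang, latch ang
def pts(v):
    x,y,a,p,l=v; rot=lambda q:np.array([[np.cos(q),-np.sin(q)],[np.sin(q),np.cos(q)]])
    R=rot(a);D=lambda d,z:np.r_[np.array([x,y])+R@np.array(d),z]
    pv=np.array([0,-90.])/1e3
    return {'pivot':D(pv,.1),'phole':D(pv+rot(p)@[0,.18],.09),'hub':D([-.092,-.02],.103),'handle':D(np.array([-.092,-.02])+rot(l)@[0,-.05],.137),'deckc':D([0,0],.078)}
def res(v,cams=(0,1)):
    r=[]
    for n,X in pts(v).items():
        for i in cams:
            if P[n][1+i] is not None: r+=list(proj(('top','scene')[i],X)[0]-P[n][1+i])
    return np.array(r)
for cams in((0,1),(0,),(1,)):
    f=least_squares(lambda v:res(v,cams),[.6,.03,0,.04,.1],loss='soft_l1');print(cams,f.x,np.round(f.fun if 0 else res(f.x,cams),1))
    if len(cams)==2:
        for n,X in pts(f.x).items():print(n,X)
        a=f.x[2];print('dhole',f.x[:2]+.09*np.array([-np.sin(a),np.cos(a)]))
for n in('pin','plain_pin','stand'):
  for c in('top','scene'):
    for d in ctrl.cut_out(c,n)[:3]:
        ys,xs=np.nonzero(d['pixels']);print(n,c,round(d['confidence'],2),np.round(d['pixel'],1),xs.min(),xs.max(),ys.min(),ys.max())
K,d,R,t=cal('top');print(R)
E
```

```text
pin_top [ 0.494 -0.361  0.153] [ 0.4947 -0.3584  0.153 ]
knob [ 0.4132 -0.3466  0.126 ] [ 0.417  -0.3332  0.126 ]
pivot [ 0.593 -0.051  0.1  ] [ 0.5953 -0.0463  0.1   ]
phole [0.5844 0.1295 0.09  ] [0.5852 0.1328 0.09  ]
hub [0.5013 0.0151 0.103 ] [0.5041 0.0224 0.103 ]
handle [ 0.5117 -0.0323  0.137 ] [ 0.5174 -0.0254  0.137 ]
deckc [0.5914 0.039  0.078 ] 
s00 [0.6898 0.1761 0.078 ] 
s01 [ 0.695  -0.0951  0.078 ] 
s10 [0.4905 0.1729 0.078 ] 
s11 [ 0.4948 -0.098   0.078 ] 
(0, 1) [0.5922 0.0409 0.0256 0.0301 0.2337] [-0.6 -0.4 -0.4 -0.8 -0.4 -0.  -0.4 -0.7 -1.1  0.2  0.1 -1.4 -0.8 -0.6
  0.1 -1.6 -0.6 -0.2]
pivot [ 0.5945 -0.049   0.1   ]
phole [0.5845 0.1307 0.09  ]
hub [0.5008 0.0186 0.103 ]
handle [ 0.5136 -0.0297  0.137 ]
deckc [0.5922 0.0409 0.078 ]
dhole [0.5899 0.1309]
(0,) [0.5914 0.0389 0.0309 0.0233 0.2044] [ 0.  -0.4  0.2 -0.  -0.3  0.4  0.1 -0.   0.   0. ]
(1,) [0.5954 0.0431 0.0048 0.0544 0.277 ] [-0.3 -0.   0.   0.   0.3 -0.   0.   0. ]
pin scene 0.72 [401.6 312.5] 388 406 306 324
pin scene 0.64 [215.1 124.6] 212 222 116 148
pin scene 0.61 [176.8 136.9] 171 181 124 158
plain_pin top 0.47 [351.8 241. ] 346 357 235 246
plain_pin top 0.33 [243.4 211.8] 235 256 208 218
plain_pin top 0.23 [340.4 233. ] 331 363 204 259
plain_pin scene 0.73 [241.1 126.3] 237 248 117 141
stand top 0.58 [342.7 231.1] 330 365 202 258
stand top 0.43 [232.8 180.3] 194 270 169 210
stand scene 0.55 [230.7 144.7] 200 262 119 169
[[-0.0043 -1.      0.0064]
 [-0.9894  0.0033 -0.1449]
 [ 0.1448 -0.0069 -0.9894]]
```

```bash
cat >> h.py <<'E'
def Rt(ydir):  # tool x down, tool y along ydir (world xy)
    y=np.r_[np.array(ydir,float)/np.linalg.norm(ydir),0]; x=np.array([0,0,-1.]); return np.c_[x,y,np.cross(x,y)]
def cur():
    o=ctrl.get_obs(); return np.array(o['tool_pos']),Rn.from_euler('xyz',o['orientation'],degrees=True).as_matrix(),o
def delta(p,R=None):
    p0,R0,o=cur(); print('shift',np.round(R0.T@(np.array(p)-p0),4),'turn',np.round(Rn.from_matrix(R0.T@(R0 if R is None else R)).as_rotvec(degrees=True),2))
E
python3 - <<'E'
from h import *
p,R,o=cur();print(np.round(R,3))
for s in(1,-1):
  delta([.55,.1,.26],Rt([s*.02,s*.079]))
  delta([.494,-.36,.24],Rt([s*.02,s*.079]))
E
```

```text
[[ 0.    -0.392 -0.92 ]
 [ 0.    -0.92   0.392]
 [-1.    -0.     0.   ]]
shift [-0.0334  0.3674 -0.4668] turn [171.13   0.     0.  ]
shift [-0.0134  0.8125 -0.5956] turn [171.13   0.     0.  ]
shift [-0.0334  0.3674 -0.4668] turn [-8.87 -0.    0.  ]
shift [-0.0134  0.8125 -0.5956] turn [-8.87 -0.    0.  ]
```

Emit:
drive_tool(plan=[[[-0.033,0.367,-0.467],[-9,0,0],0.6],[[-0.033,0.367,-0.467],[-9,0,0],0.6],[[-0.033,0.367,-0.467],[-9,0,0],0.6],[[-0.033,0.367,-0.467],[-9,0,0],0.6],[[-0.033,0.367,-0.467],[-9,0,0],0.6],[[-0.033,0.367,-0.467],[-9,0,0],0.6],[[-0.033,0.367,-0.467],[-9,0,0],0.6],[[-0.033,0.367,-0.467],[-9,0,0],0.6],[[-0.033,0.367,-0.467],[-9,0,0],0.6],[[-0.033,0.367,-0.467],[-9,0,0],0.6],[[-0.033,0.367,-0.467],[-9,0,0],0.6],[[-0.033,0.367,-0.467],[-9,0,0],0.6],[[-0.033,0.812,-0.596],[-9,0,0],0.6],[[-0.033,0.812,-0.596],[-9,0,0],0.6],[[-0.033,0.812,-0.596],[-9,0,0],0.6],[[-0.033,0.812,-0.596],[-9,0,0],0.6],[[-0.033,0.812,-0.596],[-9,0,0],0.6],[[-0.033,0.812,-0.596],[-9,0,0],0.6],[[-0.033,0.812,-0.596],[-9,0,0],0.6],[[-0.033,0.812,-0.596],[-9,0,0],0.6]])

```text
clock: 3.27
tool_pos: [0.4981, -0.1519, 0.2581]
orientation: [-161.5, 89.9, 4.4]
force: [0.4, 0.5, 0.1]
opening: 0.0526
```

```bash
python3 - <<'E'
from h import *
p,R,o=cur();print(p,o['joint_pos'],o['opening'])
delta([.494,-.36,.20],Rt([-.02,-.079]))
E
```

```text
[ 0.49808815 -0.15193747  0.25807773] [ 4.64821169e+00  4.71240307e+00 -1.57734228e+01  2.65605493e-04
 -6.94487576e+01  7.12890624e+01] 0.052588198129440385
shift [ 0.0581  0.2028 -0.0465] turn [ 0.14 -0.06  0.02]
```

Emit:
drive_tool(plan=[[[0.058,0.203,-0.047],[0,0,0],0.6],[[0.058,0.203,-0.047],[0,0,0],0.6],[[0.058,0.203,-0.047],[0,0,0],0.6],[[0.058,0.203,-0.047],[0,0,0],0.6],[[0.058,0.203,-0.047],[0,0,0],0.6],[[0.058,0.203,-0.047],[0,0,0],0.6],[[0.058,0.203,-0.047],[0,0,0],0.6],[[0.058,0.203,-0.047],[0,0,0],0.6]])

```text
clock: 3.93
tool_pos: [0.494, -0.3608, 0.1995]
orientation: [-81.2, 90.0, 84.7]
force: [-0.9, 0.1, 0.4]
opening: 0.053
```

```bash
python3 - <<'E'
from h import *
p,R,o=cur();print(p,o['joint_pos'],o['opening'])
im=snap('scene','g1',(170,60,290,150),6)
print(proj('scene',p),proj('scene',[.494,-.36,.153]))
delta([.494,-.36,.112],Rt([-.02,-.079]))
E
```

```text
[ 0.49395415 -0.36079035  0.19951012] [-1.78867571e+01  1.57075533e+01 -9.89064114e+00 -2.68382577e-02
 -6.44072041e+01  9.37322101e+01] 0.0530119714711595
[[216.02679559 103.18469516]] [[216.91953476 117.08885022]]
shift [0.0881 0.0001 0.0004] turn [ 0.12 -0.05  0.02]
```

View pics/g1.png

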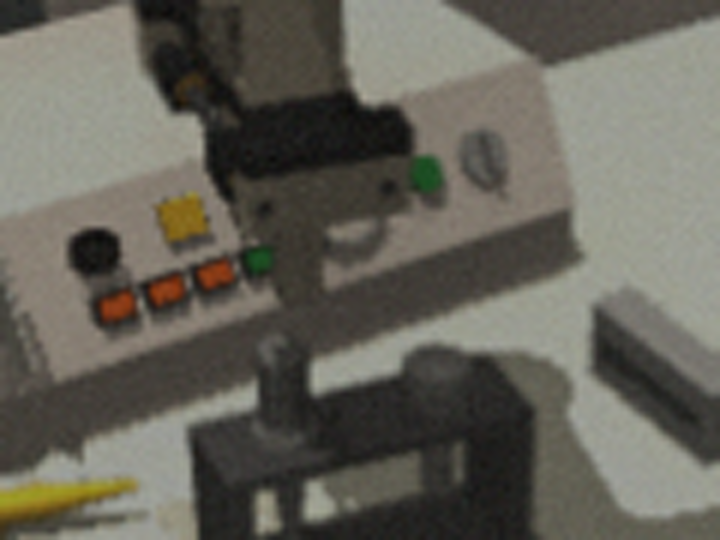

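The gripper is over the tall-grip pin: front finger at crop (300,290), grip top at (285,340), which agrees with the projection. Descending and gripping.

Emit:
drive_tool(plan=[[[0.03,0,0],[0,0,0],0.6],[[0.06,0,0],[0,0,0],0.6],[[0.08,0,0],[0,0,0],0.6],[[0.088,0,0],[0,0,0],0.6],[[0.088,0,0],[0,0,0],0.6],[[0.088,0,0],[0,0,0],0.0],[[0.088,0,0],[0,0,0],0.0],[[0.088,0,0],[0,0,0],0.0],[[0.088,0,0],[0,0,0],0.0],[[0.088,0,0],[0,0,0],0.0]])

```text
clock: 4.82
tool_pos: [0.4949, -0.3603, 0.1132]
orientation: [-176.5, 89.8, -10.6]
force: [0.0, 2.2, 5.6]
opening: 0.0255
```

Emit:
drive_tool(plan=[[[-0.03,0,0],[0,0,0],0.0],[[-0.07,0,0],[0,0,0],0.0],[[-0.11,0,0],[0,0,0],0.0],[[-0.15,0,0],[0,0,0],0.0],[[-0.15,0,0],[0,0,0],0.0],[[-0.15,0,0],[0,0,0],0.0]])

```text
clock: 5.32
tool_pos: [0.4956, -0.3607, 0.2664]
orientation: [177.4, 89.5, -16.7]
force: [-0.6, 1.1, -3.3]
opening: 0.0252
```

```bash
python3 - <<'E'
from h import *
p,R,o=cur();print(p,o['force'],o['opening'])
delta([.588,.131,.262],Rt([-.02,-.079]))
im=snap('scene','g2',(170,60,290,150),6)
print(proj('scene',p-[0,0,.092]))
for d in ctrl.landmark_of('scene','pin_tip')[:3]:print(d)
E
```

```text
[ 0.49559539 -0.36073282  0.26635325] [-0.5663011   1.14749999 -3.32377882] 0.025161966932750034
shift [ 0.0039 -0.4994  0.0302] turn [ 0.11 -0.49 -0.02]
[[215.97776397 110.90061915]]
{'pixel': [177.6, 157.4], 'confidence': 0.77}
{'pixel': [212.8, 112.0], 'confidence': 0.68}
{'pixel': [191.3, 140.7], 'confidence': 0.51}
```

View pics/g2.png

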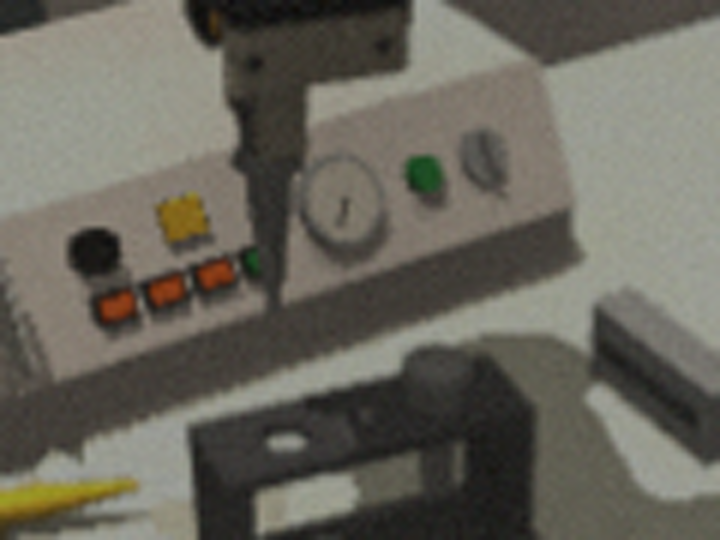

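The pin is held upright with its tip at crop (273,311), i.e. pixel (215.5,111.8); predicted was (216,110.9). Moving it over the plate hole.

Emit:
drive_tool(plan=[[[0.004,-0.04,0.002],[0,0,0],0.0],[[0.004,-0.08,0.005],[0,-0.5,0],0.0],[[0.004,-0.12,0.008],[0,-0.5,0],0.0],[[0.004,-0.16,0.01],[0,-0.5,0],0.0],[[0.004,-0.2,0.012],[0,-0.5,0],0.0],[[0.004,-0.24,0.015],[0,-0.5,0],0.0],[[0.004,-0.28,0.017],[0,-0.5,0],0.0],[[0.004,-0.32,0.02],[0,-0.5,0],0.0],[[0.004,-0.36,0.022],[0,-0.5,0],0.0],[[0.004,-0.4,0.024],[0,-0.5,0],0.0],[[0.004,-0.43,0.026],[0,-0.5,0],0.0],[[0.004,-0.46,0.028],[0,-0.5,0],0.0],[[0.004,-0.48,0.029],[0,-0.5,0],0.0],[[0.004,-0.495,0.03],[0,-0.5,0],0.0],[[0.004,-0.499,0.03],[0,-0.5,0],0.0],[[0.02,-0.499,0.03],[0,-0.5,0],0.0],[[0.044,-0.499,0.03],[0,-0.5,0],0.0],[[0.044,-0.499,0.03],[0,-0.5,0],0.0],[[0.044,-0.499,0.03],[0,-0.5,0],0.0]])

```text
clock: 7.0
tool_pos: [0.5855, 0.1302, 0.2174]
orientation: [11.8, 89.4, 177.7]
force: [0.3, -0.1, -1.1]
opening: 0.025
```

```bash
python3 - <<'E'
from h import *
p,R,o=cur();print(p,o['force'],o['opening'],o['joint_pos'])
delta([.588,.131,.21],Rt([-.02,-.079]))
a=ctrl.snapshot('scene');b=ctrl.snapshot('top');cv2.imwrite('pics/s3.png',a);cv2.imwrite('pics/t3.png',b)
t=p+R@[.092,0,0];print('tip',t,proj('scene',t),proj('top',t), 'lens',proj('scene',[.588,.131,.09]))
f=lambda im,x0,y0,x1,y1,w,h:cv2.resize(im[y0:y1,x0:x1],(w,h),interpolation=cv2.INTER_CUBIC)
cv2.imwrite('pics/c3.png',cv2.convertScaleAbs(np.hstack([f(a,260,205,340,285,400,400),f(b,180,150,260,230,400,400)]),alpha=1.4))
for n in('pin_tip','plate_hole'):
  for d in ctrl.landmark_of('scene',n)[:2]:print(n,d)
E
```

```text
[0.58554721 0.13023043 0.21738225] [ 0.27906698 -0.11021837 -1.12199489] 0.024996214667584605 [ 30.97348667  14.2285175   -9.35431281  -0.34764827 -66.90400475
  45.01214554]
shift [ 0.0074 -0.0014 -0.0023] turn [ 0.05  0.57 -0.12]
tip [0.58461326 0.13026871 0.125387  ] [[298.96945949 241.09507144]] [[204.39784165 188.36228471]] lens [[296.51642058 252.15828932]]
pin_tip {'pixel': [298.7, 240.2], 'confidence': 0.75}
pin_tip {'pixel': [179.6, 159.3], 'confidence': 0.72}
plate_hole {'pixel': [295.5, 250.9], 'confidence': 0.71}
```

View pics/c3.png

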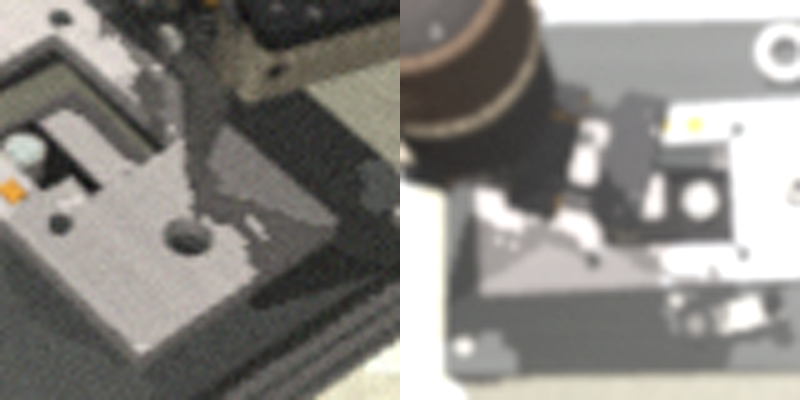

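The tip is above the hole: the hole is at scene (297.6,252.4) and the tip at (298.7,240.2), where predicted (299,241.1) has it. A light crescent of deck steel shows on the hole's right (-x) side, as expected. Descending to just inside the plate hole.

Emit:
drive_tool(plan=[[[0.008,-0.0024,-0.0023],[0,0.6,-0.1],0.0],[[0.01,-0.0024,-0.0023],[0,0.6,-0.1],0.0],[[0.02,-0.0024,-0.0023],[0,0.6,-0.1],0.0],[[0.03,-0.0024,-0.0023],[0,0.6,-0.1],0.0],[[0.036,-0.0024,-0.0023],[0,0.6,-0.1],0.0],[[0.04,-0.0024,-0.0023],[0,0.6,-0.1],0.0],[[0.043,-0.0024,-0.0023],[0,0.6,-0.1],0.0],[[0.043,-0.0024,-0.0023],[0,0.6,-0.1],0.0]])

```text
clock: 7.87
tool_pos: [0.5896, 0.1331, 0.1764]
orientation: [-145.6, 89.7, 20.3]
force: [0.6, -0.1, -1.8]
opening: 0.0251
```

```bash
python3 - <<'E'
from h import *
p,R,o=cur();print(p,o['force'],o['opening'])
t=p+R@[.092,0,0];print('tip',t,proj('scene',t),np.round(R,3)[:,0])
a=ctrl.snapshot('scene');cv2.imwrite('pics/s4.png',a)
cv2.imwrite('pics/c4.png',cv2.convertScaleAbs(cv2.resize(a[215:275,255:335],(640,480),interpolation=cv2.INTER_CUBIC),alpha=1.4))
delta([.588,.132,.155],Rt([-.02,-.079]))
E
```

```text
[0.58960216 0.13306597 0.17639159] [ 0.63839812 -0.05668498 -1.77382461] 0.02514474124065664
tip [0.59004145 0.13322818 0.08439278] [[296.22293122 254.77250408]] [ 0.005  0.002 -1.   ]
shift [0.0219 0.0016 0.0016] turn [ 0.08 -0.27  0.18]
```

View pics/c4.png

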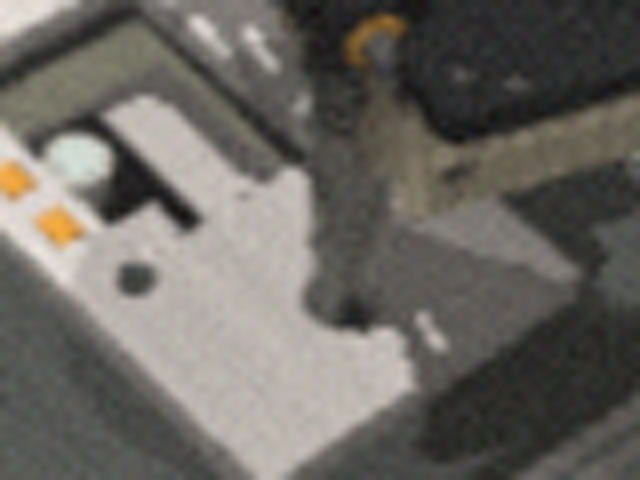

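The tip is in the hole mouth (crop about (330,315), hole centre (341,299)) with no contact force. Going on, with a 1.5 mm correction.

Emit:
drive_tool(plan=[[[0.004,0.0016,0.0016],[0,-0.3,0.2],0.0],[[0.008,0.0016,0.0016],[0,-0.3,0.2],0.0],[[0.012,0.0016,0.0016],[0,-0.3,0.2],0.0],[[0.016,0.0016,0.0016],[0,-0.3,0.2],0.0],[[0.02,0.0016,0.0016],[0,-0.3,0.2],0.0],[[0.02,0.0016,0.0016],[0,-0.3,0.2],0.0]])

```text
clock: 8.42
tool_pos: [0.5875, 0.1318, 0.1558]
orientation: [34.3, 89.9, -159.8]
force: [0.4, -1.0, -1.6]
opening: 0.0248
```

Emit:
drive_tool(plan=[[[0.004,0,-0.001],[0,0,0],0.0],[[0.008,0,-0.001],[0,0,0],0.0],[[0.012,0,-0.002],[0,0,0],0.0],[[0.016,0,-0.002],[0,0,0],0.0],[[0.02,0,-0.002],[0,0,0],0.0],[[0.02,0,-0.002],[0,0,0],0.0]])

```text
clock: 8.92
tool_pos: [0.5881, 0.1309, 0.1344]
orientation: [32.0, 89.7, -162.2]
force: [-3.5, 0.2, -3.4]
opening: 0.0255
```

Emit:
drive_tool(plan=[[[0.003,0,-0.0005],[0,0,0],0.0],[[0.006,0,-0.001],[0,0,0],0.0],[[0.009,0,-0.0015],[0,0,0],0.0],[[0.012,0,-0.002],[0,0,0],0.0],[[0.012,0,-0.002],[0,0,0],0.0]])

```text
clock: 9.33
tool_pos: [0.5898, 0.1307, 0.1216]
orientation: [25.7, 89.7, -168.4]
force: [-3.8, 2.1, -2.5]
opening: 0.0253
```

Emit:
drive_tool(plan=[[[0.003,-0.0005,-0.0005],[0,0,0],0.0],[[0.006,-0.0005,-0.001],[0,0,0],0.0],[[0.008,-0.0005,-0.001],[0,0,0],0.0],[[0.01,-0.0005,-0.001],[0,0,0],0.0],[[0.01,-0.0005,-0.001],[0,0,0],0.0]])

```text
clock: 9.75
tool_pos: [0.5907, 0.131, 0.1111]
orientation: [25.4, 89.7, -168.8]
force: [-3.4, 0.8, -2.4]
opening: 0.0254
```

Emit:
drive_tool(plan=[[[0.002,0,-0.0002],[0,0,0],0.0],[[0.004,0,-0.0002],[0,0,0],0.0],[[0.006,0,-0.0002],[0,0,0],0.0],[[0.008,0,-0.0002],[0,0,0],0.0],[[0.009,0,-0.0002],[0,0,0],0.0],[[0.009,0,-0.0002],[0,0,0],0.0]])

```text
clock: 10.25
tool_pos: [0.5914, 0.131, 0.1033]
orientation: [28.2, 89.8, -165.9]
force: [-6.1, -0.2, 8.2]
opening: 0.0253
```

Emit:
drive_tool(plan=[[[0.001,0,0],[0,0,0],0.0],[[0.002,0,0],[0,0,0],0.0],[[0.003,0,0],[0,0,0],0.0],[[0.003,0,0],[0,0,0],0.0],[[0.003,0,0],[0,0,0],0.0]])

```text
clock: 10.67
tool_pos: [0.5924, 0.131, 0.1031]
orientation: [50.1, 89.9, -144.0]
force: [-9.9, -0.4, 18.9]
opening: 0.0253
```

```bash
python3 - <<'E'
from h import *
p,R,o=cur();print(p,o['force'],o['opening'])
a=ctrl.snapshot('scene')
cv2.imwrite('pics/c5.png',cv2.convertScaleAbs(cv2.resize(a[205:265,255:335],(640,480),interpolation=cv2.INTER_CUBIC),alpha=1.4))
E
```

```text
[0.5924444  0.13096282 0.10311205] [-9.86468007 -0.44147097 18.9097841 ] 0.025334159003979843
```

View pics/c5.png

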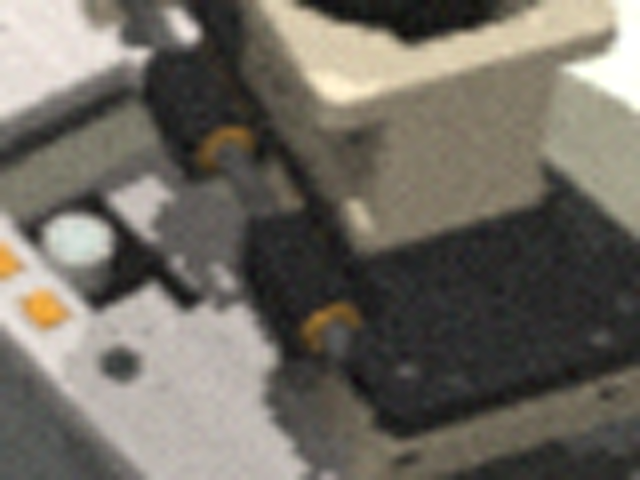

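The tool stopped at z = 0.1031, the computed home height (0.1032), with the push force rising to 19 N, so the collar is home. Releasing and lifting.

Emit:
drive_tool(plan=[[[0,0,0.001],[0,0,0],0.0],[[0,0,0.001],[0,0,0],0.5],[[0,0,0.001],[0,0,0],0.5],[[0,0,0.001],[0,0,0],0.5],[[0,0,0.001],[0,0,0],0.5],[[-0.03,0,0.001],[0,0,0],0.5],[[-0.06,0,0.001],[0,0,0],0.5],[[-0.1,0,0.001],[0,0,0],0.4],[[-0.1,0.08,0.08],[0,0,0],0.0],[[-0.1,0.12,0.12],[0,0,0],0.0],[[-0.1,0.16,0.12],[0,0,0],0.0],[[-0.1,0.2,0.12],[0,0,0],0.0],[[-0.1,0.25,0.12],[0,0,0],0.0],[[-0.1,0.25,0.12],[0,0,0],0.0],[[-0.1,0.25,0.12],[0,0,0],0.0]])

```text
clock: 11.97
tool_pos: [0.4139, -0.0838, 0.2038]
orientation: [110.8, 90.0, -83.3]
force: [0.1, -0.5, 0.4]
opening: 0.0014
```

```bash
python3 - <<'E'
from h import *
p,R,o=cur();print(p,o['force'],o['opening'],o['joint_pos'])
a=ctrl.snapshot('scene')
cv2.imwrite('pics/c6.png',cv2.convertScaleAbs(cv2.resize(a[170:275,210:350],(800,600),interpolation=cv2.INTER_CUBIC),alpha=1.4))
for n,z in(('pin',.09),('plate_hole',.09),('latch_handle',.137)):
  for d in ctrl.landmark_of('scene',n)[:2]:print(n,d,onz('scene',d['pixel'],z))
E
```

```text
[ 0.41388585 -0.08380514  0.20376677] [ 0.13415253 -0.54661534  0.4295527 ] 0.0013888113627407506 [ 1.56050972e+01 -3.16299303e+00 -3.11850389e+01  4.35360088e-02
 -6.19839538e+01  6.03262904e+01]
pin {'pixel': [199.3, 167.2], 'confidence': 0.67} [ 0.61935257 -0.25356985  0.09      ]
pin {'pixel': [292.5, 252.1], 'confidence': 0.58} [0.59531214 0.12571768 0.09      ]
plate_hole {'pixel': [293.7, 251.0], 'confidence': 0.91} [0.59110284 0.12482916 0.09      ]
latch_handle {'pixel': [280.0, 185.6], 'confidence': 0.76} [ 0.51563373 -0.02641087  0.137     ]
```

View pics/c6.png

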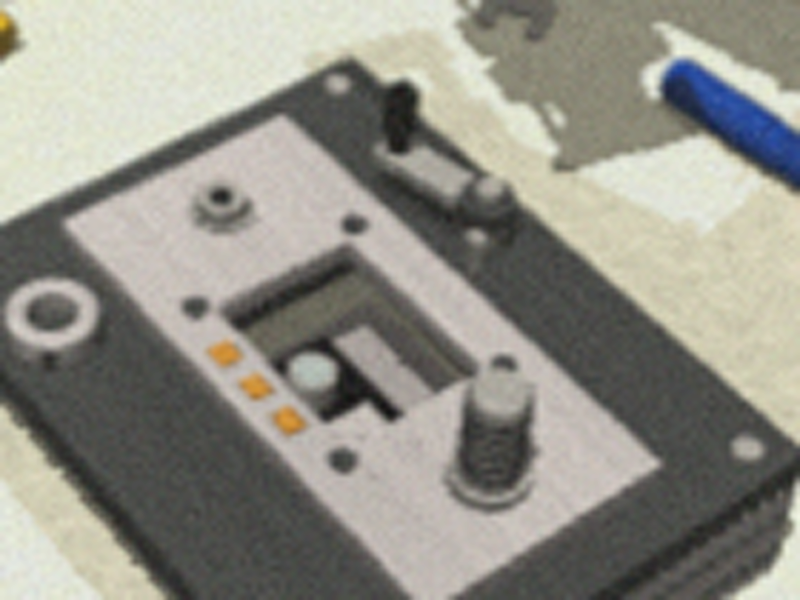

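The pin stands home at crop (490,440) with its collar on the plate, and the plate is square to the deck. The latch handle is at crop (400,105). Next I work out the latch push.

```bash
cat > l.py <<'E'
from h import *
hub=np.array([.5015,.0185])
def pose(phi,off,z,r=.05):
    a=np.radians(phi); T=np.array([np.cos(a),np.sin(a)]); N=np.array([np.sin(a),-np.cos(a)])
    return np.r_[hub+N*r-T*off,z], Rt([-T[1]*-1*-1,0]) if 0 else np.c_[[0,0,-1.],np.cross(np.r_[-T,0],[0,0,-1.]),np.r_[-T,0]]
E
python3 - <<'E'
from l import *
delta(*pose(0,.04,.2));delta(*pose(0,.04,.112))
E
```

```text
shift [ 0.0038 -0.0613 -0.0321] turn [-14.21  -0.02  -0.03]
shift [ 0.0918 -0.0613 -0.0321] turn [-14.21  -0.02  -0.03]
```

Emit:
drive_tool(plan=[[[0.004,-0.03,-0.016],[-7,0,0],0.0],[[0.004,-0.061,-0.032],[-14,0,0],0.0],[[0.004,-0.061,-0.032],[-14,0,0],0.0],[[0.03,-0.061,-0.032],[-14,0,0],0.0],[[0.06,-0.061,-0.032],[-14,0,0],0.0],[[0.08,-0.061,-0.032],[-14,0,0],0.0],[[0.092,-0.061,-0.032],[-14,0,0],0.0],[[0.092,-0.061,-0.032],[-14,0,0],0.0],[[0.092,-0.061,-0.032],[-14,0,0],0.0]])

```text
clock: 12.92
tool_pos: [0.4617, -0.0311, 0.1114]
orientation: [50.8, 89.9, -129.3]
force: [-0.3, 0.3, 1.2]
opening: 0.0002
```

```bash
python3 - <<'E'
from l import *
p,R,o=cur();print(p,o['force'],o['joint_pos'])
for f,off in[(0,.022),(7,.018),(14,.018)]+[(x,.018) for x in range(20,93,6)]: print(f,end=' ');delta(*pose(f,off,.112))
E
```

```text
[ 0.46170435 -0.03112453  0.11140548] [-0.32666227  0.25892331  1.17381365] [ 20.67925082   7.03707866 -34.36663954   0.07341283 -48.69188966
  69.13152888]
0 shift [-0.0006  0.0003 -0.0178] turn [-0.14  0.07 -0.09]
7 shift [-0.0006  0.0021 -0.028 ] turn [-7.14  0.07 -0.08]
14 shift [-0.0006  0.0032 -0.0344] turn [-14.14   0.08  -0.08]
20 shift [-0.0006  0.0034 -0.04  ] turn [-20.14   0.08  -0.07]
26 shift [-0.0006  0.0031 -0.0455] turn [-26.14   0.09  -0.07]
32 shift [-0.0007  0.0022 -0.051 ] turn [-32.14   0.09  -0.06]
38 shift [-0.0007  0.0007 -0.0564] turn [-38.14   0.1   -0.06]
44 shift [-0.0007 -0.0013 -0.0616] turn [-44.14   0.1   -0.05]
50 shift [-0.0007 -0.0039 -0.0665] turn [-5.014e+01  1.000e-01 -5.000e-02]
56 shift [-0.0007 -0.0069 -0.0712] turn [-5.614e+01  1.100e-01 -4.000e-02]
62 shift [-0.0007 -0.0104 -0.0755] turn [-6.214e+01  1.100e-01 -4.000e-02]
68 shift [-0.0007 -0.0144 -0.0794] turn [-6.814e+01  1.100e-01 -3.000e-02]
74 shift [-0.0007 -0.0187 -0.0829] turn [-7.414e+01  1.200e-01 -3.000e-02]
80 shift [-0.0007 -0.0234 -0.0859] turn [-8.014e+01  1.200e-01 -2.000e-02]
86 shift [-0.0007 -0.0284 -0.0883] turn [-8.614e+01  1.200e-01 -2.000e-02]
92 shift [-0.0008 -0.0336 -0.0903] turn [-9.214e+01  1.200e-01 -1.000e-02]
```

Emit:
drive_tool(plan=[[[0,0,-0.018],[0,0,0],0.0],[[0,0.001,-0.023],[-3.5,0,0],0.0],[[0,0.002,-0.028],[-7,0,0],0.0],[[0,0.003,-0.034],[-14,0,0],0.0],[[0,0.003,-0.04],[-20,0,0],0.0],[[0,0.003,-0.0455],[-26,0,0],0.0],[[0,0.002,-0.051],[-32,0,0],0.0],[[0,0.001,-0.0565],[-38,0,0],0.0],[[0,-0.001,-0.0615],[-44,0,0],0.0],[[0,-0.004,-0.0665],[-50,0,0],0.0],[[0,-0.007,-0.071],[-56,0,0],0.0],[[0,-0.007,-0.071],[-56,0,0],0.0]])

```text
clock: 13.92
tool_pos: [0.5335, -0.0235, 0.1123]
orientation: [7.3, 89.9, -116.5]
force: [-1.0, -0.4, 1.2]
opening: 0.0004
```

```bash
python3 - <<'E'
from l import *
p,R,o=cur();print(p,o['force'],o['joint_pos'])
for f,off in[(x,.018) for x in (62,68,74,80,86,92,95)]: print(f,end=' ');delta(*pose(f,off,.112))
E
```

```text
[ 0.53351109 -0.02352278  0.11233495] [-1.02875651 -0.37235349  1.22869685] [ 1.85710994e+01  1.34400275e+01 -2.58794720e+01  8.05191797e-02
 -5.07430230e+01  1.27548732e+02]
62 shift [ 0.0003  0.0016 -0.0043] turn [-5.83  0.09 -0.01]
68 shift [ 0.0003  0.0026 -0.0097] turn [-11.83   0.09  -0.  ]
74 shift [ 0.0003  0.0031 -0.0153] turn [-17.83   0.09   0.  ]
80 shift [ 0.0003  0.003  -0.0208] turn [-2.383e+01  9.000e-02  1.000e-02]
86 shift [ 0.0003  0.0023 -0.0263] turn [-2.983e+01  9.000e-02  1.000e-02]
92 shift [ 0.0003  0.0011 -0.0318] turn [-3.583e+01  9.000e-02  2.000e-02]
95 shift [ 0.0003  0.0003 -0.0344] turn [-3.883e+01  9.000e-02  2.000e-02]
```

Emit:
drive_tool(plan=[[[0,0.0015,-0.0043],[-6,0,0],0.0],[[0,0.0025,-0.0097],[-12,0,0],0.0],[[0,0.003,-0.0153],[-18,0,0],0.0],[[0,0.003,-0.021],[-24,0,0],0.0],[[0,0.0025,-0.0263],[-30,0,0],0.0],[[0,0.001,-0.03],[-32,0,0],0.0],[[0,0.001,-0.0318],[-32,0,0],0.0],[[0,0.001,-0.0318],[-32,0,0],0.0],[[0,0.001,-0.0318],[-32,0,0],0.0]])

```text
clock: 14.67
tool_pos: [0.5521, 0.0023, 0.1127]
orientation: [-5.8, 89.9, -97.7]
force: [-1.9, -0.8, 0.6]
opening: 0.0004
```

```bash
python3 - <<'E'
from l import *
p,R,o=cur();print(p,o['force'],o['joint_pos'])
for f,off in[(x,.018) for x in (92,95)]: print(f,end=' ');delta(pose(f,off,.112)[0])
for d in ctrl.landmark_of('scene','latch_handle')[:2]:
  if 1: ctrl.snapshot('scene')
for d in ctrl.landmark_of('scene','latch_handle')[:2]:print(d,onz('scene',d['pixel'],.137))
E
```

```text
[0.55213052 0.00233507 0.1127362 ] [-1.8530095  -0.77936677  0.6402139 ] [ 2.06194521e+01  1.49775986e+01 -2.36514951e+01  8.77835029e-02
 -5.14079782e+01  1.57336138e+02]
92 shift [ 0.0007 -0.      0.0001] turn [0. 0. 0.]
95 shift [ 0.0007  0.0007 -0.0026] turn [0. 0. 0.]
{'pixel': [278.9, 201.2], 'confidence': 0.79} [0.55190265 0.01573806 0.137     ]
```

Emit:
drive_tool(plan=[[[0,0,-0.001],[0,0,0],0.0],[[0,0,-0.002],[0,0,0],0.0],[[0,0,-0.003],[0,0,0],0.0],[[0,0,-0.004],[0,0,0],0.0],[[0,0,-0.004],[0,0,0],0.0]])

```text
clock: 15.23
tool_pos: [0.5521, 0.0034, 0.1127]
orientation: [-11.6, 89.7, -103.5]
force: [-0.0, -17.3, -0.6]
opening: 0.0005
```

The tool stalled against 17 N, so the latch is at its stop. Backing off, rising and checking.

Emit:
drive_tool(plan=[[[0,0,0.015],[0,0,0],0.0],[[0,0,0.025],[0,0,0],0.0],[[0,0,0.025],[0,0,0],0.0],[[-0.04,0,0.025],[0,0,0],0.0],[[-0.08,0,0.025],[0,0,0],0.0],[[-0.12,0,0.025],[0,0,0],0.0],[[-0.12,0.04,0.06],[20,0,0],0.0],[[-0.12,0.08,0.1],[30,0,0],0.0],[[-0.12,0.08,0.13],[30,0,0],0.0],[[-0.12,0.08,0.16],[30,0,0],0.0],[[-0.12,0.08,0.2],[30,0,0],0.0],[[-0.12,0.08,0.2],[30,0,0],0.0],[[-0.12,0.08,0.2],[30,0,0],0.0]])

```text
clock: 16.32
tool_pos: [0.6256, -0.2005, 0.2333]
orientation: [21.2, 89.7, -101.0]
force: [0.4, -0.1, -0.2]
opening: 0.0007
```

```bash
python3 - <<'E'
from h import *
p,R,o=cur();print(p,o['force'],np.abs(o['qvel']).max(),o['clock'])
a=ctrl.snapshot('scene')
cv2.imwrite('pics/c7.png',cv2.convertScaleAbs(cv2.resize(a[110:275,190:410],(800,600),interpolation=cv2.INTER_CUBIC),alpha=1.4))
for n,z in(('pin',.09),('latch_handle',.137),('latch_hinge',.103)):
  for d in ctrl.landmark_of('scene',n)[:2]:print(n,d,onz('scene',d['pixel'],z))
E
```

```text
[ 0.62557743 -0.20049163  0.23326439] [ 0.43122932 -0.11077614 -0.23044848] 2.7315039139725465 16.3167
pin {'pixel': [201.2, 166.3], 'confidence': 0.75} [ 0.61302081 -0.25404753  0.09      ]
pin {'pixel': [168.6, 144.7], 'confidence': 0.67} [ 0.64285785 -0.39830913  0.09      ]
latch_handle {'pixel': [278.7, 197.4], 'confidence': 0.62} [0.54427716 0.00516593 0.137     ]
latch_hinge {'pixel': [293.1, 203.8], 'confidence': 0.72} [0.5053158  0.01643266 0.103     ]
```

View pics/c7.png

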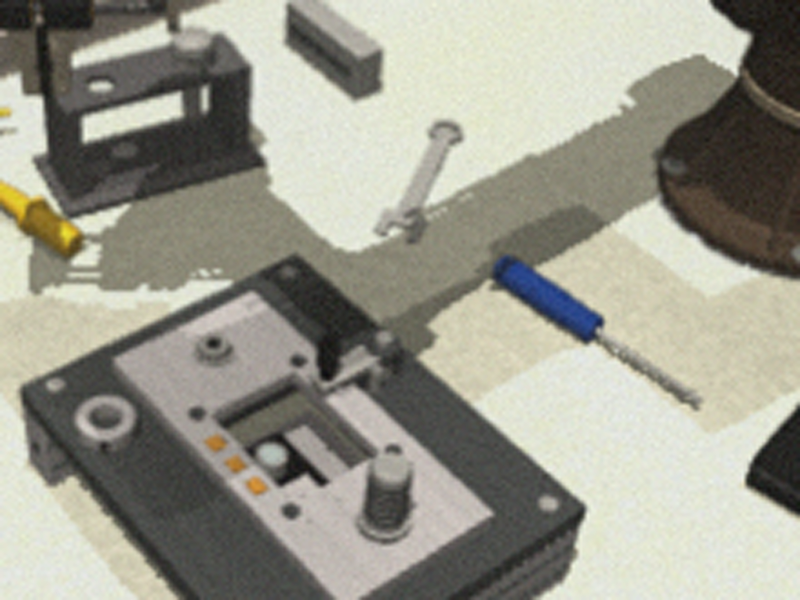

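```bash
python3 - <<'E'
from h import *
hub=np.array([.5015,.0185])
for th in(1.35,1.45,1.571):
  a=th+.018; h=hub+.05*np.array([np.sin(a),-np.cos(a)]); e=hub+.058*np.array([np.sin(a),-np.cos(a)])
  f=lambda X:np.round((proj('scene',X)[0]-[190,110])*3.636)
  print(th,'top',f([*h,.137]),'base',f([*h,.101]),'end',f([*e,.097]),'hub',f([*hub,.103]))
ctrl.snapshot('top')
for n,z in(('latch_handle',.137),('latch_hinge',.103),('pin',.09),('plain_pin',.1),('collar_deck',.078)):
  for d in ctrl.landmark_of('top',n)[:2]:print(n,d,onz('top',d['pixel'],z))
E
```

```text
1.35 top [318. 324.] base [315. 363.] end [304. 370.] hub [381. 341.]
1.45 top [322. 329.] base [319. 368.] end [308. 376.] hub [381. 341.]
1.571 top [327. 335.] base [324. 373.] end [314. 382.] hub [381. 341.]
pin {'pixel': [342.3, 190.1], 'confidence': 0.72} [ 0.58352567 -0.32592972  0.09      ]
pin {'pixel': [385.1, 186.3], 'confidence': 0.51} [ 0.59608935 -0.47086503  0.09      ]
```

```bash
python3 - <<'E'
from h import *
a=ctrl.snapshot('scene'); hub=np.array([.5015,.0185])
o=cv2.convertScaleAbs(cv2.resize(a[185:221,262:310],(768,576),interpolation=cv2.INTER_CUBIC),alpha=2)
for th,c in((1.35,(0,0,255)),(1.571,(0,255,0))):
  q=th+.018; n=np.array([np.sin(q),-np.cos(q)])
  for X in([*hub,.103],[*(hub+.05*n),.101],[*(hub+.05*n),.137],[*(hub+.058*n),.101]):
    u=(proj('scene',X)[0]-[262,185]+.5)*16; cv2.circle(o,tuple(int(v) for v in u),4,c,2)
cv2.imwrite('pics/c8.png',o)
E
```

```text
(no output)
```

View pics/c8.png

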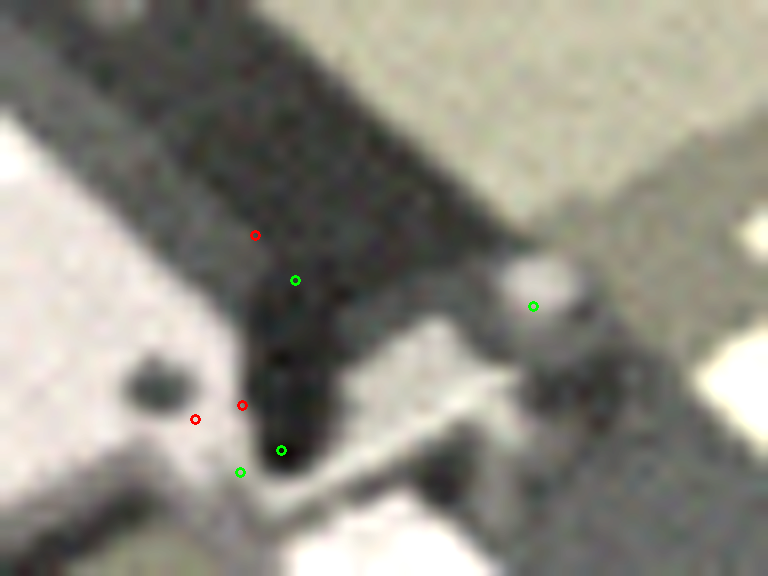

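The handle (base at crop (285,450)) and the hub sit on the green predictions for the stop, well away from the red 1.35 rad marks. Handing in.

```bash
python3 -c "
from h import *
print(ctrl.close_job(),ctrl.get_obs()['clock'])"
```

```text
the job is handed in; nothing more can be done
the job is handed in; nothing more can be done
```

The tapered pin is home in the deck hole, the latch is at its stop, and I handed the job in at about 17 s of the 61 s allowed. The close call gives no verdict.

- **Pin:** I took the tall-grip tapered pin from the stand and put its tip through both holes while the plate was still askew. The tip was about 14 mm below the deck top before any side load appeared. The taper then drew the plate across. The collar stopped at the computed home height (tool at 103.1 mm against 103.2 mm expected), with the push rising to 19 N. The picture afterwards shows the pin upright and the plate square to the deck.
- **Latch:** I swung it with shut fingers until it stalled against 17 N. The last picture shows the handle and hub on the positions predicted for 1.571 rad. The arm then backed off and was clear, with near-zero force.
- **Bystanders:** The plain pin and the deck collar look unmoved in the pictures. I did not look at the tray collar again, but the arm never worked near the tray.

**Checks that failed or disagreed:**
- **Yellow pin:** a yellow decoy pin that was standing at the start lies on its side in later pictures. I saw no contact force, and I do not know what toppled it.
- **Last top-camera check:** the networks found neither the latch nor the plain pin or deck collar there, and only decoys or wrong objects for the pin. The scene-camera network put the latch handle about 1.5 cm off in the arm's shadow. I therefore relied on the enlarged picture and the forces.

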